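# Couple the book holder to its ball post and latch it

### The arm

A 6-joint arm with a two-finger parallel gripper is mounted at the origin on the work surface. World frame = base frame: x ahead of the robot, y to its left, z up, the work surface at z = 0. Lengths are in mm, angles in degrees, forces in N, time in s.
With the tool pointing down it reaches from about 350 to 850 mm from the base axis. Payload 8.1 kg.
Tool frame: the origin (TCP) lies between the finger pads; the fingertips stand 11 mm ahead of it and the grasp point (between the pads) lies 8 mm behind it; z points along the fingers, y is the line along which they close (so a half turn about z gives the same grasp; the last joint's range is limited). The gripper opens to 85 mm and grips with 20 to 120 N. Pads are 22 mm wide; open, the fingers measure 114 mm over their backs; the gripper's body (76 mm by 85 mm) begins 54 mm behind the grasp point. The pads swing forward as they close: fully open they stand 13 mm farther back than shut.
Start: joints at [-76.799, 7.471, 85.268, -0, 87.261, -4.893], TCP at [186.366, -570.327, 242.292] pointing down, gripper open.
Joint ranges: [-169.43, 169.43], [-51.17, 129.36], [1.28, 143.12], [-76.62, 256.62], [0, 156.53], [-152.29, 152.29]. Speed limits (degrees/s): [136.94, 136.94, 159.86, 180, 180, 180].

### API

Orientations are given as [roll, pitch, yaw] about the fixed x, y, z axes, in that order (R = Rz(yaw) Ry(pitch) Rx(roll)).
In Python, from bench import r, snapshot, get_calibration gives the robot as it stands.
- The arm moves only by the tool step_arm, never from a script. Its argument "rows" is a list of rows, each a list of 2 entries, a list of its own where there are three numbers: the shift along the tool's x, y, z in mm, then the turn about the tool's z in degrees. In form: [[[tx, ty, tz], yaw], ...]. A call has 1 to 12 rows; each row is the pose to reach, as a shift and turn from the pose commanded when the call began, along the tool's axes at that moment; what a row does not reach only later rows make up. A row lasts 1/10 s, in which the tool goes at most 50 mm and 8.59 degrees, less where a joint would pass 70% of its speed; a pose out of reach is approached as far as the arm can. A call with a gripper value outside its range is refused whole. "fingers" is the opening, from 0 (shut) to 1 (fully open), set as the call begins (left out, the last holds). The fingers move at their own pace and stop on an object; "squeeze" is the grip in N (left out, the last holds). Time passes only in rows, so rows that repeat a pose let the fingers close. It gives the time, the measured TCP pose, the force, the opening and the grip force at its end, in the units of the state.
- r.sense(): the state, without advancing time (a new reading comes with each control period).
- snapshot(name): name is "side" or "top" or "wrist"; returns the picture (400x640x3 uint8, blue, green, red); there is no depth.
- get_calibration(name): a dict with "fovy" (degrees; the focal length in pixels is half the picture's height over the tangent of half this angle, whatever the lens; pixels are square), "cx", "cy" (the principal point, pixels), "eye" and "orientation" of the camera in the world. Camera axes: x right, y up, looking along -z (the intrinsics and any distortion apply to the point x, -y, -z); pixel columns grow to the right and rows downward; lengths in mm; the calibration is good to about 2 mm. A picture is of the moment at which its call begins: read the wrist's pose just before it. get_calibration takes no time and is no camera call; for the wrist camera it gives the pose at the moment of the call.
- r.hand_in(): hands the job in; it is judged then, once.
The state is a dict: "time": time; "joint_pos": joint angles; "qd": joint speeds; "joint_efforts": joint torques, N m; "tool_pos": TCP position; "tcp_rot": TCP orientation; "ft_force": force on the tool from outside, world axes, zero at the start; "wrist_torque": the same for the moment, N m; "finger_gap": finger opening in mm; "grip_force": force on a finger pad.
Only numpy, scipy, OpenCV 4.12 (cv2) and the standard library are available. Lean on these libraries where they do the work, as an engineer would, in place of code of your own. Each camera call takes 0.05 s, during which the arm holds its last target. There are 200 camera calls.

### The job

Put the wire cookbook holder back on its ball stand at the worktop: lower its socket over the ball, press it down past the spring catches until it is fully home on the ball, and only then press the latch lever down until it is locked. Feel your way and do not force it: never load the stand with more than about 35 N. Leave the soap bottle, the brush and the dish where they are.

Things in the scene. Friction and masses are not known exactly. Their poses are not given: they have to be found in the camera images.
- holder: Wire cookbook holder, 0.45 to 0.6 kg, loose on the worktop. Its socket block (x -25 to 45, y -25 to 25, 49 mm high) has a bore 41 mm wide open downwards, slotted at -x. At +x a bracket bears a wire book rest 145 mm wide: ledge from x 37, z 38; back leaning away from x 68, z 40 to x 113, z 180. Origin: underside, on the bore's axis; z up. Centre of mass at x 16.
- socket (a point): Socket centre, on the bore's axis 24 mm above the block's underside: it coincides with the ball's centre when the holder is fully home. The rim then stands about 1 mm above the shoulder under the ball, and the holder leans by up to 2 degrees.
- grip (a point): Where to grip the block from above by its flat parallel sides (50 mm apart: close the fingers along the holder's y). 8 mm to +x of the bore's axis, 34 mm above the underside, 15 mm below the roof. The raised lever reaches 56 mm above this point, on its -x side. Grip it firmly (about 40 N).
- crown: Seat pad in the top of the bore, hidden; origin 19 mm above the socket centre, +z up. It lands on the ball when home. Before that, four sprung pins in the bore catch the ball 15 to 20 mm above home and carry the holder's weight there. A further push of about 8 to 14 N drives them over the ball, the resistance vanishes, and the last 10 mm end hard on the pad.
- lever (a joint): Latch lever: 0 = up, 0.40 = flat on the block, locked; stays where left. Hinge along the holder's y at x 31, z 45 mm of its frame. Going down, a claw on it passes through the slot under the ball and over centre: 1 to 2 N at first, 4 to 9 N between 0.1 and 0.25, then it drops to a hard stop. It cannot go right down unless the socket is home.
- lever_pad (a point): Middle of the top face of the lever's black end pad (20 x 24 mm), pressed from above. In the holder's frame at x -33, z 87 mm with the lever up, x -44, z 58.5 mm when locked.
- stand: Fixed ball stand: flange 92 mm wide, sleeve, clamp ring, telescopic column with shoulder disc 60 mm wide, neck 16 mm, steel ball 38 mm. Origin: flange centre on the worktop; its z is the ball's axis. The column is clamped at any height: the ball's centre is 85 to 115 mm above the worktop, not measured (find it by eye or feel), 25 mm above the shoulder. It does not yield.
- soap_bottle: Brown glass bottle, 62 mm across, 150 mm tall; loose, leave alone. Origin: underside centre.
- pot_brush: Round pot brush with a wooden ball handle, 70 mm across, 85 mm tall; loose, leave alone. Origin: underside centre.
- dish: White bowl, 100 mm across, 32 mm tall; loose, leave alone. Origin: underside centre.
Things that resemble listed ones, but are neither listed nor needed, are in the scene too. What is meant by the holder is not orange, and is the larger of those in its own colour. Leave any green look-alike of the stand alone.

How it is judged (in metres and radians):
On the way, in this order (a step that is already met when the one before it is completed fails the run):
1. the socket is fully home on the ball with the lever still up (horizontal distance between socket and stand below 0.004 m and angle between holder's own z axis and vertical below 0.12 rad and contact force between crown and stand above 0.5 N and value of joint lever below 0.2 rad), for 0.2 s.
2. the lever is pressed down and locked (value of joint lever above 0.37 rad), for 0.2 s.
At the end, for the whole second after the job is handed in: The lever is down (joint above 0.37), the socket is home on the ball: its centre within 4 mm of the stand's axis, the crown pad bearing on the ball (over 0.3 N), leaning under 0.1 rad, the holder at rest; the stand was never loaded above 40 N and the bystanders were left in place (value of joint lever above 0.37 rad and horizontal distance between socket and stand below 0.004 m and angle between holder's own z axis and vertical below 0.1 rad and contact force between crown and stand above 0.3 N and linear speed of holder below 0.02 m/s); the robot touches nothing.
It fails at once if the load between the holder and the stand exceeds 40 N (contact force between holder and stand above 40 N).
It fails at once if a bystander is moved more than 25 mm or tipped (distance of any of soap_bottle, pot_brush, dish from where it was at the start of the episode above 0.025 m or angle between any of soap_bottle, pot_brush, dish's own z axis and vertical above 0.3 rad).
It also fails if it takes over 64 s, if anything falls off the work surface, if the arm or the gripper's body presses on something with over 40 N, if the wrist force passes 120 N, or if a joint passes its speed limit or range.

## Working session

There is one attempt and no reset: what is moved stays moved. The work goes in short steps, Python scripts to look and compute and a tool call to move; the robot and the scene stay as the last step left them, time stands still between calls to the robot, and variables do not carry over. Pictures are saved under pics/ and viewed, at most 10 in all, crops included, and the job is handed in when it is done.

Besides the shell and the picture viewer there is one more tool, called after ">>>" in YAML: its name, and indented under it one key for each argument. step_arm: Moves the arm, as the interface text tells. Its arguments: {"type":"object","properties":{"rows":{"type":"array"},"fingers":{"type":"number"},"squeeze":{"type":"number"}},"required":["rows"]}

```bash
mkdir -p pics; ls
python3 - <<'E'
from bench import r, snapshot, get_calibration
import cv2
for n in("side","top","wrist"):
    c=get_calibration(n);print(n,c)
    cv2.imwrite(f"pics/{n}0.png",snapshot(n))
print(r.sense())
E
```

```text
pics
side {'fovy': 57.154864807091315, 'cx': 318.45260239937954, 'cy': 200.60991237964708, 'eye': array([ 332.33386587, -656.73726854,  506.89435567]), 'orientation': array([ 60.06978259,   0.8622059 , -16.89464963])}
top {'fovy': 50.161343853808276, 'cx': 322.2049716538033, 'cy': 199.1271145003562, 'eye': array([441.01367793,  72.51291071, 974.95442834]), 'orientation': array([  6.16327688,  -1.87150739, -89.38543442])}
wrist {'fovy': 71.92631007835344, 'cx': 316.3413451860392, 'cy': 199.85920294815722, 'eye': array([ 255.83501555, -547.91354086,  372.98575828]), 'orientation': array([-1.67392289e+01,  5.57645532e-02, -7.18867832e+01])}
{'time': 0.15, 'joint_pos': array([-7.67989877e+01,  7.50547055e+00,  8.53150474e+01,  6.75924403e-06,
        8.72614629e+01, -4.89156653e+00]), 'qd': array([ 0.02310437, -0.1074852 , -0.19536609,  0.09010179,  0.00859358,
        0.01105979]), 'joint_efforts': array([-4.47048615e-04, -5.70067084e+01, -5.01158202e+01, -3.18463290e-04,
        9.69405693e-03,  6.13263842e-05]), 'tool_pos': array([ 186.27515278, -569.92540627,  241.48128256]), 'tcp_rot': array([-1.79918318e+02, -6.99724743e-03,  1.80925735e+01]), 'ft_force': array([-0.67940708,  0.55705175, -0.34893699]), 'wrist_torque': array([ 0.03897811, -0.01259817, -0.00804801]), 'grip_force': 0.0, 'finger_gap': 85.68167064232604}
```

View pics/top0.png

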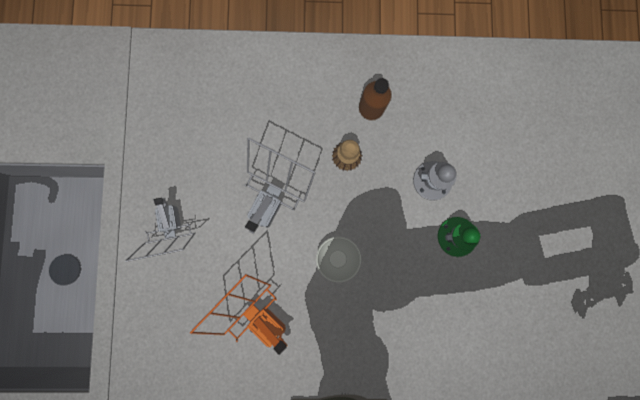

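View pics/side0.png

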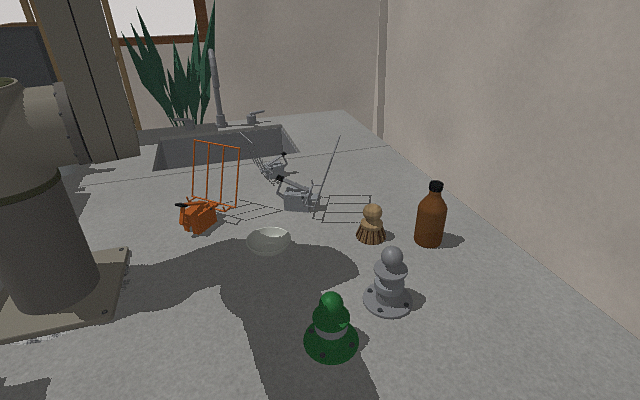

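Candidates for the holder in the top view are orange (265,325), large grey (265,205) and small grey (170,215). The large grey one fits: it isn't orange and is the larger of the two greys. For the stand, grey (433,178) is the one, and the green one (460,237) is the look-alike. I'll confirm with an enlarged crop.

```bash
cat > h.py <<'E'
import numpy as np, cv2
from scipy.spatial.transform import Rotation as R
from bench import r, snapshot, get_calibration
def cam(n):
    c=get_calibration(n); f=200/np.tan(np.radians(c["fovy"])/2)
    return f,c["cx"],c["cy"],np.array(c["eye"]),R.from_euler("xyz",c["orientation"],degrees=True).as_matrix()
def ray(C,u,v):
    f,cx,cy,e,M=C; d=M@np.array([(u-cx)/f,-(v-cy)/f,-1]); return e,d/np.linalg.norm(d)
def proj(C,p):
    f,cx,cy,e,M=C; q=(np.atleast_2d(p)-e)@M; return np.c_[cx-f*q[:,0]/q[:,2],cy+f*q[:,1]/q[:,2]]
def atz(C,u,v,z):
    e,d=ray(C,u,v); return e+d*(z-e[2])/d[2]
def tri(*rs):
    A=0;b=0
    for e,d in rs:
        P=np.eye(3)-np.outer(d,d);A=A+P;b=b+P@e
    p=np.linalg.solve(A,b); return p,[np.linalg.norm((np.eye(3)-np.outer(d,d))@(p-e)) for e,d in rs]
E
python3 - <<'E'
from h import *
t=cv2.imread("pics/top0.png");s=cv2.imread("pics/side0.png")
def crop(i,x,y,w,h,k): return cv2.resize(i[y:y+h,x:x+w],(w*k,h*k),interpolation=cv2.INTER_CUBIC)
o=np.zeros((600,800,3),np.uint8)
o[0:300,0:400]=crop(t,235,140,100,75,4) ; o[0:300,0:400]=crop(t,230,170,100,75,4)
o[0:300,400:800]=crop(t,400,140,100,75,4)
o[300:600,0:400]=crop(s,250,145,100,75,4)
o[300:600,400:800]=crop(s,340,240,100,75,4)
cv2.imwrite("pics/c0.png",o)
T=cam("top");S=cam("side")
print("ball",tri(ray(T,446,173),ray(S,392,257)))
print("flange T",atz(T,433,181,5),"S",atz(S,387,300,5))
print("pad z87",atz(T,251,225,87),"block",atz(T,265,205,49))
E
```

```text
ball (array([ 593.79216119, -212.46229527,  104.1510087 ]), [np.float64(0.05895063554426162), np.float64(0.05895063554437774)])
flange T [ 591.99962115 -214.15473491    5.        ] S [ 591.81927453 -214.35624369    5.        ]
pad z87 [481.39090719 191.14672305  87.        ] block [526.80302079 167.26013001  49.        ]
```

View pics/c0.png

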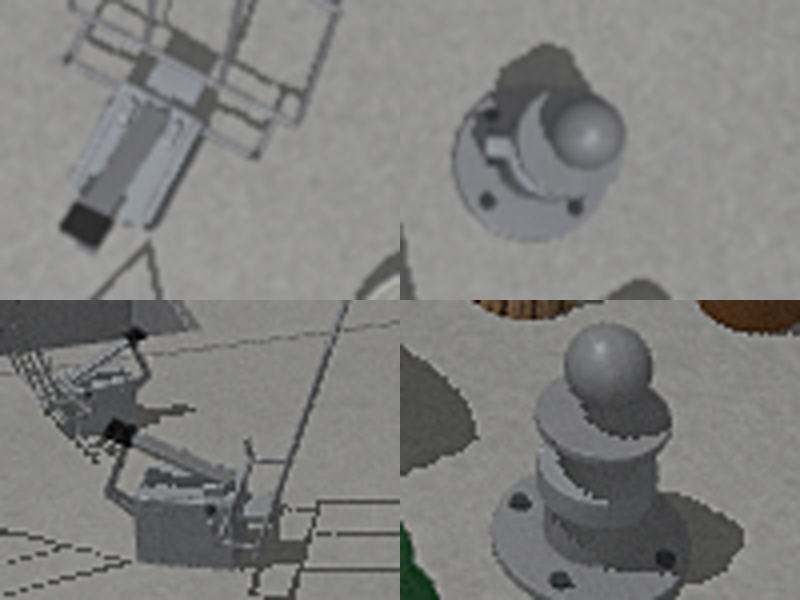

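The crop shows the large grey holder upright with its lever up: black pad at top-view (252,225), roof corners near (248,215) and (267,227). The grey ball is at top (447,173) and side (392,256.5).

Run:
```python
from h import *
from scipy.optimize import least_squares
T=cam("top");S=cam("side")
print("ball",tri(ray(T,447,172.8),ray(S,392,256.5)))
a=atz(T,267.4,226.7,49);b=atz(T,248,215,49);print(a,b,np.linalg.norm(a-b))
# model pts: pad mid, roof corners
M=np.array([[-33,0,87],[-25,-25,49],[-25,25,49]]);O=np.array([[252,225.5],[267.4,226.7],[248,215]])
pS=np.array([[-33,0,87.]]);oS=np.array([[250+120/4,145+133/4]])
def f(q):
    c,s=np.cos(q[2]),np.sin(q[2]);A=np.array([[c,-s,0],[s,c,0],[0,0,1]])
    P=lambda m:m@A.T+[q[0],q[1],0]
    return np.r_[(proj(T,P(M))-O).ravel(),(proj(S,P(pS))-oS).ravel()]
o=least_squares(f,[520,170,-0.5]);q=o.x;print(q[:2],np.degrees(q[2]),o.fun.round(1))
c,s=np.cos(q[2]),np.sin(q[2]);print("grip",q[0]+8*c,q[1]+8*s)
```

```text
ball (array([ 593.44403752, -213.67920124,  106.36401718]), [np.float64(0.49028443484857576), np.float64(0.4902844348483985)])
[479.8881327  160.92801351  49.        ] [504.61440177 203.28602269  49.        ] 49.046807478324695
[511.19179914 170.67287851] -29.971717853044428 [ 1.  -1.1 -0.3  1.3 -0.7  1.2  1.6 -0.7]
grip 518.1219759958274 166.6762988701846
```

```bash
cat >> h.py <<'E'
def shift(p,yaw=None,s=None):
    s=s or r.sense(); y0=s["tcp_rot"][2]; M=R.from_euler("xyz",s["tcp_rot"],degrees=True).as_matrix()
    t=M.T@(np.array(p)-s["tool_pos"]); dy=0 if yaw is None else (yaw-y0+180)%360-180
    print("shift",t.round(1),"turn",round(-dy,1))
E
python3 - <<'E'
from h import *
shift([520,167,230],150)
E
```

```text
shift [ 546.1 -596.8   12.4] turn -131.9
```

>>> step_arm:
  rows:
    - [[546,-597,12],-132]
    - [[546,-597,12],-132]
    - [[546,-597,12],-132]
    - [[546,-597,12],-132]
    - [[546,-597,12],-132]
    - [[546,-597,12],-132]
    - [[546,-597,12],-132]
    - [[546,-597,12],-132]
    - [[546,-597,12],-132]
    - [[546,-597,12],-132]
    - [[546,-597,12],-132]
    - [[546,-597,12],-132]
  fingers: 1
  squeeze: 40

```text
time: 1.35
tool_pos: [434.1, -21.7, 233.5]
tcp_rot: [180.0, 0.0, 121.6]
ft_force: [0.7, -0.4, 0.0]
finger_gap: 85.6
grip_force: 0.0
```

Run:
```python
from h import *
print(r.sense()["tool_pos"],r.sense()["tcp_rot"],r.sense()["joint_pos"]);shift([520,167,230],150)
```

```text
[434.08426281 -21.65632661 233.45782311] [1.79974404e+02 3.11611515e-02 1.21586245e+02] [-9.61602310e+00 -1.89206983e+01  1.10829531e+02 -6.58869409e-03
  8.80513830e+01 -4.12020536e+01]
shift [115.7 172.    3.5] turn -28.4
```

>>> step_arm:
  rows:
    - [[116,172,3],-28.4]
    - [[116,172,3],-28.4]
    - [[116,172,3],-28.4]
    - [[116,172,3],-28.4]
    - [[116,172,3],-28.4]
    - [[116,172,3],-28.4]
    - [[116,172,3],-28.4]

```text
time: 2.05
tool_pos: [520.2, 163.9, 230.1]
tcp_rot: [-179.9, -0.0, 149.6]
ft_force: [-0.3, -0.7, 0.5]
finger_gap: 85.5
grip_force: 0.0
```

Run:
```python
from h import *
W=cam("wrist");i=snapshot("wrist")
q=[511.2,170.7,np.radians(-30)];c,s=np.cos(q[2]),np.sin(q[2]);A=np.array([[c,-s,0],[s,c,0],[0,0,1]])
m=np.array([[-33,0,87],[-25,-25,49],[-25,25,49],[45,25,49],[45,-25,49],[8,0,49.]])
p=proj(W,m@A.T+[q[0],q[1],0]);print(p.round())
for u in p: cv2.circle(i,(int(u[0]),int(u[1])),3,(0,0,255),1)
cv2.imwrite("pics/w1.png",i);print(r.sense()["tool_pos"],r.sense()["tcp_rot"])
```

```text
[[318. 148.]
 [296. 151.]
 [341. 151.]
 [339. 210.]
 [298. 210.]
 [318. 180.]]
[520.30397084 163.42912983 230.30629162] [-1.79961317e+02 -6.09680169e-03  1.49552553e+02]
```

View pics/w1.png

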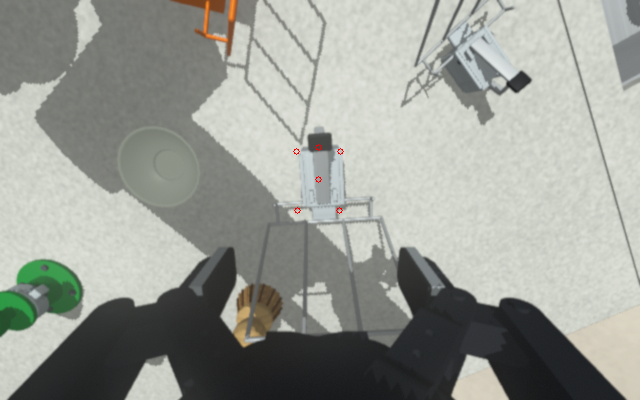

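The wrist view shows the block at columns about 301–345, rows 148–210, with the pad at (320,141). My projection is a few pixels off, so I'll zoom in to correct it.

Run:
```python
import cv2
i=cv2.imread("pics/w1.png");cv2.imwrite("pics/w1c.png",cv2.resize(i[120:230,270:375],None,fx=5,fy=5,interpolation=cv2.INTER_CUBIC))
```

```text
(no output)
```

View pics/w1c.png

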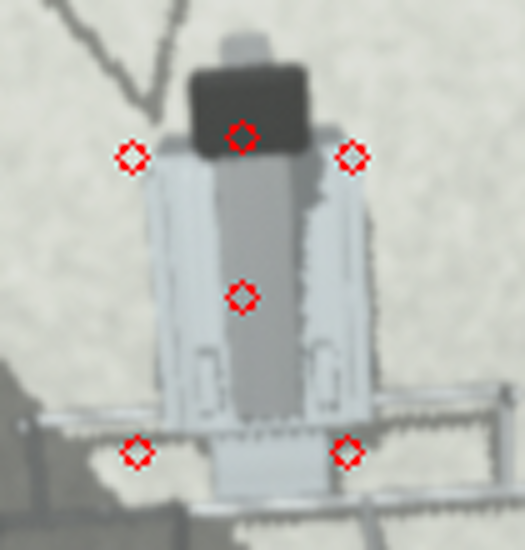

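Run:
```python
from h import *
from scipy.optimize import least_squares
W=cam("wrist")
cr=lambda u,v:[270+(u-2)/5,120+(v-2)/5]
M=np.array([[-33,0,87],[-24,-23,49],[-24,23,49],[44,-23,49],[44,23,49]])
O=np.array([cr(249,111),cr(156,152),cr(352,148),cr(163,424),cr(370,424)])
def f(q):
    c,s=np.cos(q[2]),np.sin(q[2]);A=np.array([[c,-s,0],[s,c,0],[0,0,1]])
    return (proj(W,M@A.T+[q[0],q[1],0])-O).ravel()
o=least_squares(f,[511,170,-0.5]);q=o.x;print(q[:2],np.degrees(q[2]),o.fun.round(1))
a=q[2];x=13;yaw=np.degrees(a)+180
p=np.array([q[0]+x*np.cos(a),q[1]+x*np.sin(a),30]);print(p);shift([*p[:2],130],yaw);shift(p,yaw)
```

```text
[508.93210086 175.29330797] -27.842991648093292 [ 0.9  1.  -1.1 -1.1  0.7 -2.2  1.1  2.  -1.8  0.4]
[520.42710094 169.22165472  30.        ]
shift [  2.8   5.1 100.3] turn -2.6
shift [  2.8   5.2 200.3] turn -2.6
```

>>> step_arm:
  rows:
    - [[1,2,40],-2]
    - [[3,5,80],-2.6]
    - [[3,5,120],-2.6]
    - [[3,5,150],-2.6]
    - [[3,5,170],-2.6]
    - [[3,5,185],-2.6]
    - [[3,5,195],-2.6]
    - [[3,5,200],-2.6]
    - [[3,5,200],-2.6]

```text
time: 3.0
tool_pos: [520.8, 170.1, 30.6]
tcp_rot: [180.0, 0.0, 152.2]
ft_force: [-1.0, -0.0, 1.1]
finger_gap: 85.6
grip_force: 0.0
```

Run:
```python
from h import *
cv2.imwrite("pics/w2.png",snapshot("wrist"));s=r.sense();print(s["tool_pos"],s["tcp_rot"],s["ft_force"]);cv2.imwrite("pics/s2.png",cv2.resize(snapshot("side")[120:240,220:380],None,fx=5,fy=5))
```

```text
[521.23138258 170.36708702  31.18391385] [1.79958475e+02 4.77982448e-02 1.52207567e+02] [-0.22739544  0.75982371  0.40823863]
```

View pics/s2.png

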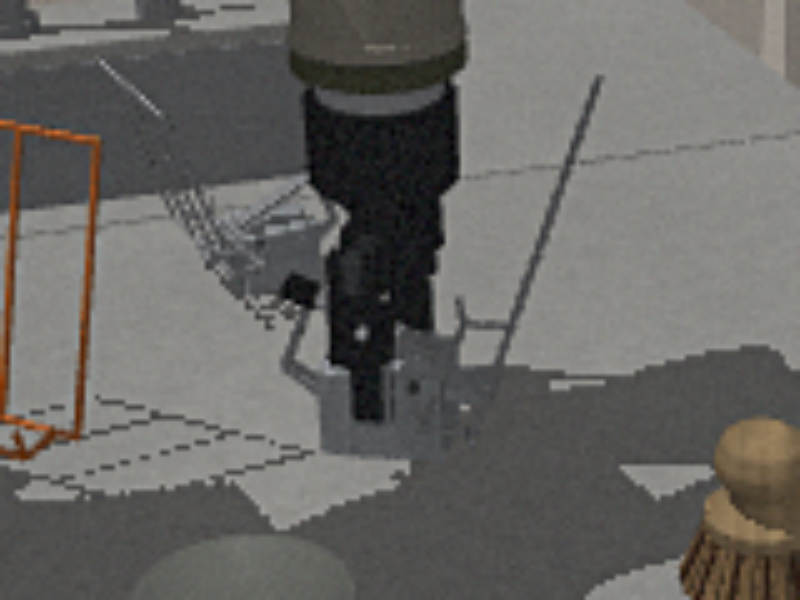

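The fingers straddle the block (finger at (370,400) in the crop), and the lever pad at (300,290) is clear of the gripper body. I'll close the gripper.

>>> step_arm:
  rows:
    - [[0,0,0],0]
    - [[0,0,0],0]
    - [[0,0,0],0]
    - [[0,0,0],0]
    - [[0,0,0],0]
    - [[0,0,0],0]
    - [[0,0,0],0]
    - [[0,0,0],0]
  fingers: 0
  squeeze: 45

```text
time: 3.9
tool_pos: [521.2, 170.6, 31.2]
tcp_rot: [180.0, 0.1, 152.2]
ft_force: [-0.4, -0.6, 5.8]
finger_gap: 49.4
grip_force: 47.6
```

Grip is good (gap 49.4 mm). Next I'll lift and carry it over to the stand.

Run:
```python
from h import *
s=r.sense();a=np.radians(s["tcp_rot"][2]-180);x=12
g=np.array([593.5+x*np.cos(a),-213.3+x*np.sin(a)]);print(g,np.degrees(a));shift([*g,210]);shift([521,170,210])
```

```text
[ 604.11826141 -218.89039574] -27.76630266945287
shift [-255.  -305.9 -178.8] turn 0
shift [  -0.3   -0.5 -178.8] turn 0
```

>>> step_arm:
  rows:
    - [[0,0,-3],0]
    - [[0,0,-10],0]
    - [[0,0,-30],0]
    - [[0,0,-60],0]
    - [[0,0,-100],0]
    - [[0,0,-140],0]
    - [[0,0,-170],0]
    - [[0,0,-185],0]
    - [[0,0,-185],0]
    - [[0,0,-185],0]

```text
time: 4.9
tool_pos: [519.8, 170.2, 213.6]
tcp_rot: [-179.9, -0.1, 152.2]
ft_force: [-0.9, -0.2, -6.3]
finger_gap: 49.6
grip_force: 48.1
```

>>> step_arm:
  rows:
    - [[-12,-15,0],0]
    - [[-38,-46,0],0]
    - [[-70,-84,0],0]
    - [[-102,-122,0],0]
    - [[-134,-160,0],0]
    - [[-166,-199,0],0]
    - [[-198,-237,0],0]
    - [[-228,-273,0],0]
    - [[-245,-294,0],0]
    - [[-255,-306,0],0]
    - [[-255,-306,0],0]
    - [[-255,-306,0],0]

```text
time: 6.1
tool_pos: [602.9, -218.2, 213.2]
tcp_rot: [180.0, -0.2, 152.2]
ft_force: [0.6, -0.4, -5.7]
finger_gap: 49.2
grip_force: 48.2
```

Run:
```python
from h import *
s=r.sense();print(s["tool_pos"],s["tcp_rot"],s["ft_force"]);a=np.radians(s["tcp_rot"][2]-180);x=12
g=np.array([593.5+x*np.cos(a),-213.3+x*np.sin(a)]);shift([*g,165])
w=snapshot("wrist");S=snapshot("side");cv2.imwrite("pics/w3.png",w);cv2.imwrite("pics/s3.png",S)
```

```text
[ 602.85787022 -218.15421957  213.22419536] [179.97742351  -0.20834034 152.22360445] [ 0.64395856 -0.42424182 -5.69571753]
shift [-1.6 -0.1 48.2] turn 0
```

>>> step_arm:
  rows:
    - [[-1.5,0,10],0]
    - [[-1.5,0,25],0]
    - [[-1.5,0,38],0]
    - [[-1.5,0,44],0]
    - [[-1.5,0,45],0]
    - [[-1.5,0,45],0]

```text
time: 6.8
tool_pos: [604.8, -219.8, 170.1]
tcp_rot: [-180.0, -0.0, 152.2]
ft_force: [-0.1, -0.5, -5.0]
finger_gap: 49.2
grip_force: 48.1
```

Run:
```python
from h import *
s=r.sense();print(s["tool_pos"],s["tcp_rot"],s["ft_force"])
w=snapshot("wrist");S=snapshot("side");cv2.imwrite("pics/w4.png",w);cv2.imwrite("pics/s4.png",S)
o=np.zeros((600,800,3),np.uint8)
o[:,:400]=cv2.resize(S[190:310,350:430],(400,600),interpolation=cv2.INTER_CUBIC)
o[0:400,400:]=cv2.resize(w[40:240,220:420],(400,400),interpolation=cv2.INTER_CUBIC)
o[400:,400:]=cv2.resize(cv2.imread("pics/s3.png")[140:240,300:500],(400,200))
cv2.imwrite("pics/c4.png",o)
a=np.radians(s["tcp_rot"][2]-180)
for x in(8,12,16):
    A=R.from_euler("z",a).as_matrix()
    m=np.array([[-25,25,0],[-25,-25,0],[45,-25,0],[-25,-25,49],[45,-25,49],[0,0,0]])-[x,0,31.2]
    P=m@A.T+s["tool_pos"]
    q=proj(cam("side"),P);print(x,((q-[350,190])*5).round().tolist())
    m=np.array([[-33,0,87],[-25,25,49],[-25,-25,49],[-25,25,0],[-25,-25,0]])-[x,0,31.2]
    q=proj(cam("wrist"),m@A.T+s["tool_pos"]);print("w",((q-[220,40])*2+[400,0]).round().tolist())
B=proj(cam("side"),[[593.4,-213.7,106.4]]);print("ball",((B-[350,190])*5).round())
```

```text
[ 604.84310769 -219.79542805  170.0745624 ] [-1.79998668e+02 -3.19651115e-02  1.52225724e+02] [-0.1040421  -0.45497142 -4.97254652]
8 [[162.0, 208.0], [156.0, 295.0], [378.0, 317.0], [167.0, 169.0], [399.0, 190.0], [235.0, 257.0]]
w [[597.0, 373.0], [709.0, 341.0], [482.0, 341.0], [677.0, 289.0], [513.0, 289.0]]
12 [[151.0, 207.0], [144.0, 293.0], [365.0, 316.0], [154.0, 168.0], [385.0, 189.0], [223.0, 256.0]]
w [[597.0, 348.0], [710.0, 324.0], [481.0, 323.0], [677.0, 276.0], [512.0, 276.0]]
16 [[139.0, 206.0], [131.0, 292.0], [352.0, 315.0], [141.0, 167.0], [372.0, 188.0], [210.0, 255.0]]
w [[597.0, 322.0], [711.0, 306.0], [480.0, 306.0], [678.0, 263.0], [512.0, 263.0]]
ball [[211. 332.]]
```

View pics/c4.png

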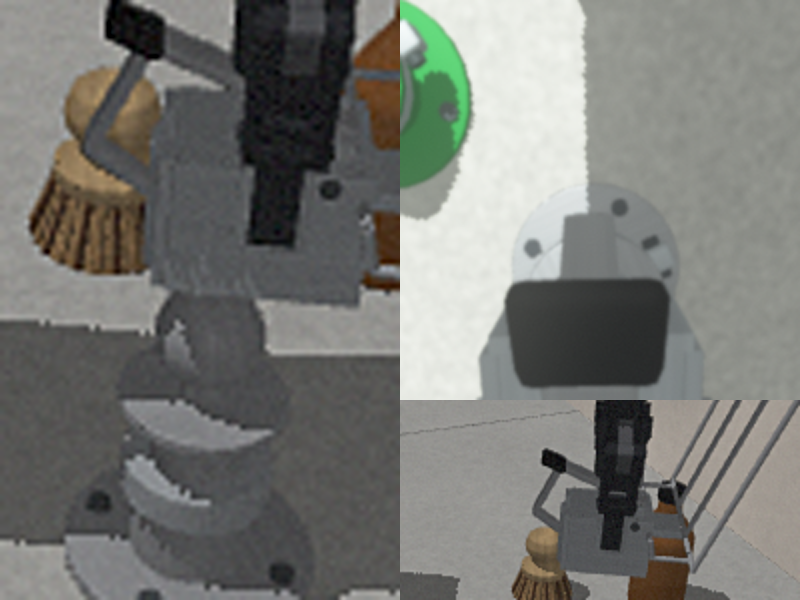

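The side view shows the block bottom edge spanning columns 150–360 at rows 285–305, with the ball centred near (212,340). In the wrist view the flange centre is at column 595 and the block centre at 592. So the grip is about 12 mm off the bore's axis, and alignment needs roughly +1 mm in tool x and +0.6 mm in tool y. I'll lower slowly.

>>> step_arm:
  rows:
    - [[0.5,0.3,4],0]
    - [[1,0.6,9],0]
    - [[1,0.6,14],0]
    - [[1,0.6,18],0]
    - [[1,0.6,20],0]
    - [[1,0.6,22],0]
    - [[1,0.6,22],0]

```text
time: 7.6
tool_pos: [604.2, -218.8, 148.0]
tcp_rot: [-180.0, -0.0, 152.2]
ft_force: [1.3, 0.4, -5.5]
finger_gap: 48.9
grip_force: 48.2
```

>>> step_arm:
  rows:
    - [[0,0,1],0]
    - [[0,0,2],0]
    - [[0,0,3],0]
    - [[0,0,4],0]
    - [[0,0,4],0]

```text
time: 8.1
tool_pos: [604.3, -218.8, 144.2]
tcp_rot: [-180.0, -0.0, 152.2]
ft_force: [-1.0, 1.4, -6.3]
finger_gap: 49.3
grip_force: 48.2
```

>>> step_arm:
  rows:
    - [[0,0,1],0]
    - [[0,0,2],0]
    - [[0,0,3],0]
    - [[0,0,4],0]
    - [[0,0,4],0]

```text
time: 8.6
tool_pos: [604.4, -218.9, 140.3]
tcp_rot: [180.0, 0.0, 152.2]
ft_force: [0.5, 0.5, -4.7]
finger_gap: 49.6
grip_force: 48.3
```

>>> step_arm:
  rows:
    - [[0,0,1],0]
    - [[0,0,2],0]
    - [[0,0,3],0]
    - [[0,0,3],0]

```text
time: 9.0
tool_pos: [604.8, -218.9, 137.6]
tcp_rot: [180.0, 0.1, 152.2]
ft_force: [2.8, -0.5, -4.6]
finger_gap: 49.4
grip_force: 48.3
```

>>> step_arm:
  rows:
    - [[0,0,1],0]
    - [[0,0,2],0]
    - [[0,0,2],0]
    - [[0,0,2],0]

```text
time: 9.4
tool_pos: [604.8, -219.0, 135.7]
tcp_rot: [180.0, 0.1, 152.2]
ft_force: [4.8, -1.5, -3.9]
finger_gap: 49.0
grip_force: 48.4
```

>>> step_arm:
  rows:
    - [[-0.6,0,0],0]
    - [[-1.2,0,0],0]
    - [[-1.2,0,0],0]
    - [[-1.2,0,0],0]

```text
time: 9.8
tool_pos: [605.1, -219.3, 135.1]
tcp_rot: [-180.0, -0.1, 152.2]
ft_force: [1.7, 0.4, -4.7]
finger_gap: 49.1
grip_force: 48.4
```

>>> step_arm:
  rows:
    - [[-0.3,0,1],0]
    - [[-0.5,0,2],0]
    - [[-0.5,0,2],0]
    - [[-0.5,0,2],0]

```text
time: 10.2
tool_pos: [605.5, -219.5, 133.0]
tcp_rot: [-180.0, -0.1, 152.2]
ft_force: [-0.1, 1.0, -5.5]
finger_gap: 49.1
grip_force: 48.3
```

>>> step_arm:
  rows:
    - [[0,0,1],0]
    - [[0,0,2],0]
    - [[0,0,2],0]
    - [[0,0,2],0]

```text
time: 10.6
tool_pos: [605.9, -219.6, 131.4]
tcp_rot: [180.0, 0.0, 152.2]
ft_force: [1.1, -0.1, -5.2]
finger_gap: 49.3
grip_force: 48.3
```

>>> step_arm:
  rows:
    - [[0,0,0.7],0]
    - [[0,0,1.4],0]
    - [[0,0,2],0]
    - [[0,0,2],0]

```text
time: 11.0
tool_pos: [606.3, -219.7, 129.8]
tcp_rot: [180.0, 0.1, 152.2]
ft_force: [1.3, 0.8, -1.1]
finger_gap: 49.4
grip_force: 48.7
```

>>> step_arm:
  rows:
    - [[0,0,0.7],0]
    - [[0,0,1.4],0]
    - [[0,0,2],0]
    - [[0,0,2],0]

```text
time: 11.4
tool_pos: [606.3, -219.7, 127.8]
tcp_rot: [180.0, 0.1, 152.2]
ft_force: [1.8, 0.9, 2.0]
finger_gap: 49.6
grip_force: 49.0
```

>>> step_arm:
  rows:
    - [[0,0,0.7],0]
    - [[0,0,1.4],0]
    - [[0,0,2],0]
    - [[0,0,2],0]

```text
time: 11.8
tool_pos: [606.2, -219.7, 125.6]
tcp_rot: [180.0, 0.0, 152.2]
ft_force: [3.5, 0.5, 3.0]
finger_gap: 49.3
grip_force: 49.1
```

>>> step_arm:
  rows:
    - [[0,0,0.7],0]
    - [[0,0,1.4],0]
    - [[0,0,2],0]
    - [[0,0,2],0]

```text
time: 12.2
tool_pos: [605.7, -219.6, 122.6]
tcp_rot: [-180.0, -0.0, 152.2]
ft_force: [5.7, 0.3, -1.9]
finger_gap: 49.7
grip_force: 48.6
```

>>> step_arm:
  rows:
    - [[-0.4,0.2,0.7],0]
    - [[-0.8,0.4,1.4],0]
    - [[-0.8,0.4,2],0]
    - [[-0.8,0.4,2],0]

```text
time: 12.6
tool_pos: [606.3, -219.5, 120.6]
tcp_rot: [-180.0, -0.1, 152.2]
ft_force: [1.9, -0.3, -3.2]
finger_gap: 49.6
grip_force: 48.5
```

>>> step_arm:
  rows:
    - [[0,0,0.7],0]
    - [[0,0,1.4],0]
    - [[0,0,2],0]
    - [[0,0,2],0]

```text
time: 13.0
tool_pos: [606.5, -219.6, 118.8]
tcp_rot: [-180.0, -0.0, 152.2]
ft_force: [2.3, -1.1, -4.1]
finger_gap: 49.4
grip_force: 48.5
```

>>> step_arm:
  rows:
    - [[0,0,0.7],0]
    - [[0,0,1.4],0]
    - [[0,0,2],0]
    - [[0,0,2],0]

```text
time: 13.4
tool_pos: [606.5, -219.5, 117.0]
tcp_rot: [-180.0, -0.0, 152.2]
ft_force: [2.2, 0.6, -4.1]
finger_gap: 49.5
grip_force: 48.5
```

>>> step_arm:
  rows:
    - [[0,0,0.5],0]
    - [[0,0,1],0]
    - [[0,0,1],0]
    - [[0,0,1],0]

```text
time: 13.8
tool_pos: [606.6, -219.6, 116.1]
tcp_rot: [-180.0, -0.0, 152.2]
ft_force: [1.1, -0.4, -5.9]
finger_gap: 49.4
grip_force: 48.3
```

>>> step_arm:
  rows:
    - [[0,0,0.5],0]
    - [[0,0,1],0]
    - [[0,0,1],0]
    - [[0,0,1],0]

```text
time: 14.2
tool_pos: [606.6, -219.6, 115.0]
tcp_rot: [-180.0, -0.0, 152.2]
ft_force: [1.4, 1.8, -6.7]
finger_gap: 49.2
grip_force: 48.2
```

>>> step_arm:
  rows:
    - [[0,0,0.5],0]
    - [[0,0,1],0]
    - [[0,0,1],0]
    - [[0,0,1],0]

```text
time: 14.6
tool_pos: [606.7, -219.6, 114.2]
tcp_rot: [-180.0, -0.0, 152.2]
ft_force: [0.5, 0.6, -6.1]
finger_gap: 49.3
grip_force: 48.2
```

>>> step_arm:
  rows:
    - [[0,0,0.5],0]
    - [[0,0,1],0]
    - [[0,0,1],0]
    - [[0,0,1],0]

```text
time: 15.0
tool_pos: [606.7, -219.6, 113.3]
tcp_rot: [180.0, -0.0, 152.2]
ft_force: [-0.3, 1.6, -5.5]
finger_gap: 49.8
grip_force: 48.2
```

>>> step_arm:
  rows:
    - [[0,0,0.5],0]
    - [[0,0,1],0]
    - [[0,0,1],0]
    - [[0,0,1],0]

```text
time: 15.4
tool_pos: [606.7, -219.6, 112.3]
tcp_rot: [-180.0, -0.0, 152.2]
ft_force: [0.7, -0.1, -5.8]
finger_gap: 49.2
grip_force: 48.2
```

>>> step_arm:
  rows:
    - [[0,0,0.5],0]
    - [[0,0,1],0]
    - [[0,0,1],0]
    - [[0,0,1],0]

```text
time: 15.8
tool_pos: [606.8, -219.7, 111.3]
tcp_rot: [180.0, -0.0, 152.2]
ft_force: [0.3, 0.2, -4.6]
finger_gap: 49.1
grip_force: 48.2
```

>>> step_arm:
  rows:
    - [[0,0,0.5],0]
    - [[0,0,1],0]
    - [[0,0,1],0]
    - [[0,0,1],0]

```text
time: 16.2
tool_pos: [606.8, -219.7, 110.7]
tcp_rot: [-180.0, 0.0, 152.2]
ft_force: [-1.8, 1.1, -1.2]
finger_gap: 49.6
grip_force: 48.7
```

>>> step_arm:
  rows:
    - [[0,0,0.5],0]
    - [[0,0,1],0]
    - [[0,0,1],0]
    - [[0,0,1],0]

```text
time: 16.6
tool_pos: [606.9, -219.7, 110.5]
tcp_rot: [-180.0, 0.0, 152.2]
ft_force: [-5.3, 2.8, 5.6]
finger_gap: 49.2
grip_force: 49.6
```

The resistance vanished past the catches, and the crown landed hard at TCP z of about 110.6 mm (load about 11 N). I'll hold briefly, then open.

>>> step_arm:
  rows:
    - [[-0.3,0.3,0.3],0]
    - [[-0.3,0.3,0.3],0]
    - [[-0.3,0.3,0.3],0]
    - [[-0.3,0.3,0.3],0]

```text
time: 17.0
tool_pos: [607.2, -219.8, 110.5]
tcp_rot: [-180.0, 0.0, 152.2]
ft_force: [-6.8, 2.1, 7.1]
finger_gap: 49.4
grip_force: 49.9
```

>>> step_arm:
  rows:
    - [[0,0,0],0]
    - [[0,0,0],0]
    - [[0,0,0],0]
    - [[0,0,0],0]
    - [[0,0,0],0]
    - [[0,0,0],0]
  fingers: 1

```text
time: 17.6
tool_pos: [607.2, -219.5, 109.0]
tcp_rot: [180.0, 0.0, 152.2]
ft_force: [-0.4, 0.9, -0.0]
finger_gap: 86.0
grip_force: 0.0
```

>>> step_arm:
  rows:
    - [[0,0,-10],0]
    - [[0,0,-40],0]
    - [[0,0,-80],0]
    - [[0,0,-110],0]
    - [[0,0,-120],0]
    - [[0,0,-120],0]
  fingers: 1

```text
time: 18.2
tool_pos: [608.4, -220.1, 232.1]
tcp_rot: [180.0, 0.3, 152.2]
ft_force: [0.3, 0.1, -0.3]
finger_gap: 85.3
grip_force: 0.0
```

Run:
```python
from h import *
s=r.sense();print(s["tool_pos"],s["ft_force"]);W=cam("wrist");T=cam("top");S=cam("side")
a=np.radians(s["tcp_rot"][2]-180);A=R.from_euler("z",a).as_matrix()
w=snapshot("wrist");t=snapshot("side")
m=np.array([[-33,0,87],[-25,-25,49],[-25,25,49],[45,-25,49],[45,25,49],[-25,-25,0],[45,-25,0]])@A.T+[594.3,-213.1,79.3]
for C,i in((W,w),(S,t)):
    q=proj(C,m);print(q.round(0).tolist())
o=np.zeros((600,800,3),np.uint8)
o[:,:400]=cv2.resize(t[170:290,350:430],(400,600),interpolation=cv2.INTER_CUBIC)
o[:600,400:]=cv2.resize(w[60:260,250:383],(400,600),interpolation=cv2.INTER_CUBIC)
cv2.imwrite("pics/c5.png",o)
```

```text
[ 608.38085895 -220.06266488  232.08896878] [ 0.31261092  0.11256446 -0.29518187]
[[317.0, 152.0], [287.0, 156.0], [346.0, 156.0], [290.0, 232.0], [344.0, 232.0], [292.0, 149.0], [294.0, 214.0]]
[[375.0, 225.0], [378.0, 253.0], [379.0, 236.0], [422.0, 258.0], [420.0, 240.0], [376.0, 276.0], [418.0, 281.0]]
```

View pics/c5.png

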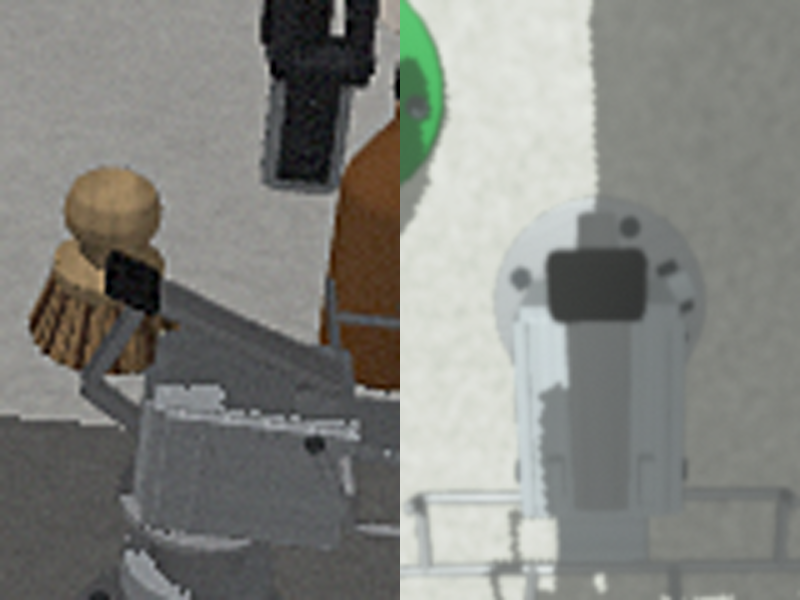

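The holder is home and upright with the lever still raised. The pad is at side (377,226) and wrist (315,155), which matches my prediction. I'll shut the fingers and move above the pad.

Run:
```python
from h import *
shift([560.7,-195.4,195])
```

```text
shift [51.8 -0.3 32.9] turn 0
```

>>> step_arm:
  rows:
    - [[15,0,0],0]
    - [[35,0,0],0]
    - [[50,0,0],0]
    - [[52,0,0],0]
    - [[52,0,8],0]
    - [[52,0,18],0]
    - [[52,0,28],0]
    - [[52,0,33],0]
    - [[52,0,33],0]
    - [[52,0,33],0]
  fingers: 0

```text
time: 19.3
tool_pos: [561.2, -195.3, 195.9]
tcp_rot: [-180.0, -0.0, 152.2]
ft_force: [-0.6, 0.0, -0.6]
finger_gap: -0.0
grip_force: 0.0
```

>>> step_arm:
  rows:
    - [[0,0,3],0]
    - [[0,0,6],0]
    - [[0,0,9],0]
    - [[0,0,12],0]
    - [[0,0,12],0]

```text
time: 19.8
tool_pos: [560.8, -195.1, 183.4]
tcp_rot: [-180.0, -0.1, 152.2]
ft_force: [-0.2, -0.7, -0.3]
finger_gap: 0.3
grip_force: 0.0
```

>>> step_arm:
  rows:
    - [[0,0,2],0]
    - [[0.5,0,4],0]
    - [[1,0,6],0]
    - [[1.5,0,8],0]
    - [[1.5,0,8],0]

```text
time: 20.3
tool_pos: [559.6, -194.5, 175.7]
tcp_rot: [180.0, -0.0, 152.2]
ft_force: [0.0, 0.2, -0.7]
finger_gap: 0.2
grip_force: 0.2
```

>>> step_arm:
  rows:
    - [[0.5,0,1.5],0]
    - [[1,0,3],0]
    - [[1.5,0,4.5],0]
    - [[1.5,0,6],0]
    - [[1.5,0,6],0]

```text
time: 20.8
tool_pos: [558.5, -193.9, 169.9]
tcp_rot: [-180.0, -0.0, 152.2]
ft_force: [0.0, -0.1, 0.5]
finger_gap: 0.3
grip_force: 0.0
```

>>> step_arm:
  rows:
    - [[0.5,0,1.5],0]
    - [[1,0,3],0]
    - [[1.5,0,4.5],0]
    - [[1.5,0,5],0]
    - [[1.5,0,5],0]

```text
time: 21.3
tool_pos: [557.1, -193.1, 164.7]
tcp_rot: [180.0, -0.0, 152.2]
ft_force: [0.0, -0.1, 0.1]
finger_gap: 0.2
grip_force: 0.0
```

>>> step_arm:
  rows:
    - [[0.5,0,1.5],0]
    - [[1,0,3],0]
    - [[1.5,0,4],0]
    - [[1.5,0,4],0]

```text
time: 21.7
tool_pos: [555.8, -192.5, 160.7]
tcp_rot: [-180.0, -0.0, 152.2]
ft_force: [0.3, -0.2, 0.5]
finger_gap: -0.2
grip_force: 0.0
```

Run:
```python
from h import *
w=snapshot("wrist");t=snapshot("side")
o=np.zeros((600,800,3),np.uint8)
o[:,:400]=cv2.resize(t[170:290,350:430],(400,600),interpolation=cv2.INTER_CUBIC)
o[:600,400:]=cv2.resize(w[200:400,250:383],(400,600),interpolation=cv2.INTER_CUBIC)
cv2.imwrite("pics/c6.png",o)
```

```text
(no output)
```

View pics/c6.png

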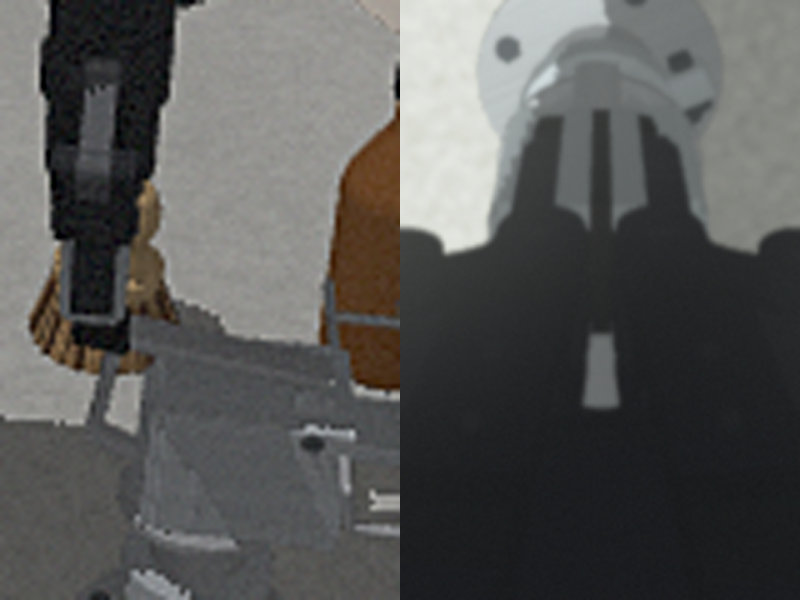

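The fingertips are on the pad (side crop (100,320)) and the lever is coming down. I'll keep going.

>>> step_arm:
  rows:
    - [[0,0,1],0]
    - [[0.5,0,2],0]
    - [[0.5,0,3],0]
    - [[0.5,0,3],0]

```text
time: 22.2
tool_pos: [555.3, -192.2, 157.8]
tcp_rot: [-180.0, -0.0, 152.2]
ft_force: [-0.0, -1.6, -0.7]
finger_gap: 0.2
grip_force: 0.0
```

>>> step_arm:
  rows:
    - [[0,0,1],0]
    - [[0.5,0,2],0]
    - [[0.5,0,3],0]
    - [[0.5,0,3],0]

```text
time: 22.6
tool_pos: [554.9, -192.0, 154.8]
tcp_rot: [-180.0, -0.0, 152.2]
ft_force: [0.6, -0.1, 0.2]
finger_gap: 0.4
grip_force: 0.1
```

>>> step_arm:
  rows:
    - [[0,0,1],0]
    - [[0,0,2],0]
    - [[0,0,2],0]
    - [[0,0,2],0]

```text
time: 23.0
tool_pos: [555.0, -192.1, 153.0]
tcp_rot: [180.0, -0.0, 152.2]
ft_force: [-0.8, 0.0, 0.3]
finger_gap: -0.4
grip_force: 0.0
```

>>> step_arm:
  rows:
    - [[0,0,1],0]
    - [[0,0,2],0]
    - [[0,0,2],0]
    - [[0,0,2],0]

```text
time: 23.4
tool_pos: [555.0, -192.0, 151.0]
tcp_rot: [-180.0, -0.0, 152.2]
ft_force: [1.0, -0.4, -0.1]
finger_gap: 0.1
grip_force: 0.0
```

Run:
```python
from h import *
S=cam("side");A=R.from_euler("z",np.radians(-27.8)).as_matrix()
for x,z in((-33,87),(-44,58.5)): print(((proj(S,np.array([[x,0,z]])@A.T+[594.3,-213.1,79.3])-[350,170])*5).round())
t=snapshot("side");b=t[170:290,350:430]
m=(b.max(2)<40).astype(np.uint8);print([ (y,np.where(m[y])[0].min(),np.where(m[y])[0].max()) for y in range(40,100,3) if m[y].any()])
```

```text
[[127. 277.]]
[[ 89. 344.]]
[(40, np.int64(10), np.int64(28)), (43, np.int64(10), np.int64(26)), (46, np.int64(10), np.int64(25)), (49, np.int64(10), np.int64(26)), (52, np.int64(10), np.int64(24)), (55, np.int64(14), np.int64(21)), (58, np.int64(14), np.int64(21)), (61, np.int64(13), np.int64(32)), (64, np.int64(14), np.int64(33)), (67, np.int64(10), np.int64(21)), (70, np.int64(9), np.int64(23)), (73, np.int64(14), np.int64(23)), (88, np.int64(61), np.int64(63))]
```

>>> step_arm:
  rows:
    - [[0,0,1],0]
    - [[0,0,2],0]
    - [[0,0,2],0]
    - [[0,0,2],0]

```text
time: 23.85
tool_pos: [554.9, -192.0, 149.2]
tcp_rot: [180.0, -0.0, 152.2]
ft_force: [-1.7, 1.4, 2.3]
finger_gap: -0.0
grip_force: 1.1
```

>>> step_arm:
  rows:
    - [[0,0,1],0]
    - [[0,0,2],0]
    - [[0,0,2],0]
    - [[0,0,2],0]

```text
time: 24.25
tool_pos: [554.9, -191.9, 147.5]
tcp_rot: [180.0, -0.0, 152.2]
ft_force: [-4.8, 2.9, 6.9]
finger_gap: 0.1
grip_force: 3.5
```

>>> step_arm:
  rows:
    - [[0.2,0,1],0]
    - [[0.4,0,1],0]
    - [[0.5,0,1],0]
    - [[0.5,0,1],0]

```text
time: 24.65
tool_pos: [554.8, -191.9, 147.3]
tcp_rot: [180.0, 0.1, 152.2]
ft_force: [-5.1, 3.4, 10.6]
finger_gap: -0.0
grip_force: 5.4
```

>>> step_arm:
  rows:
    - [[0,0,1],0]
    - [[0,0,1],0]
    - [[0,0,1],0]
    - [[0,0,1],0]

```text
time: 25.05
tool_pos: [554.8, -191.9, 147.2]
tcp_rot: [180.0, 0.1, 152.2]
ft_force: [-8.3, 4.1, 15.6]
finger_gap: -0.1
grip_force: 8.2
```

Hard stop at TCP z of 147.3 mm, which matches the locked height. I'll retract and check.

>>> step_arm:
  rows:
    - [[0,0,-5],0]
    - [[0,0,-15],0]
    - [[0,0,-40],0]
    - [[0,0,-80],0]
    - [[-20,0,-110],0]
    - [[-40,0,-120],0]
    - [[-50,0,-120],0]
    - [[-50,0,-120],0]
    - [[-50,0,-120],0]

```text
time: 25.95
tool_pos: [598.4, -214.9, 264.4]
tcp_rot: [-180.0, -0.1, 152.2]
ft_force: [0.5, 1.3, 0.4]
finger_gap: -0.0
grip_force: 0.0
```

Run:
```python
from h import *
s=r.sense();print(s["tool_pos"],s["ft_force"])
w=snapshot("wrist");t=snapshot("side")
S=cam("side");W=cam("wrist");A=R.from_euler("z",np.radians(-27.8)).as_matrix()
for x,z in((-33,87),(-44,58.5)):
    P=np.array([[x,0,z]])@A.T+[594.3,-213.1,79.3];print(((proj(S,P)-[350,170])*5).round(),((proj(W,P)-[250,60])*3+[400,0]).round())
o=np.zeros((600,800,3),np.uint8)
o[:,:400]=cv2.resize(t[170:290,350:430],(400,600),interpolation=cv2.INTER_CUBIC)
o[:600,400:]=cv2.resize(w[60:260,250:383],(400,600),interpolation=cv2.INTER_CUBIC)
cv2.imwrite("pics/c7.png",o)
```

```text
[ 598.35847787 -214.94610079  264.40746099] [0.52730648 1.34056124 0.37621232]
[[127. 277.]] [[601. 306.]]
[[ 89. 344.]] [[601. 256.]]
```

View pics/c7.png

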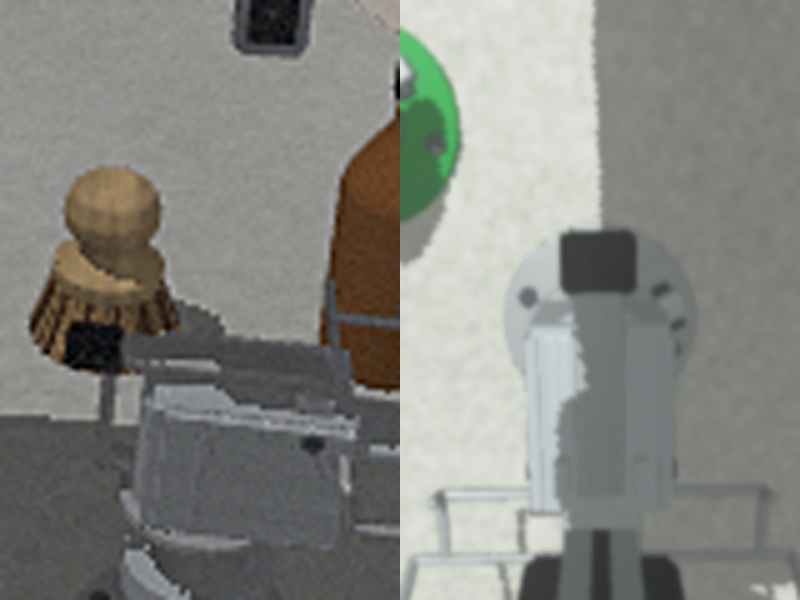

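The lever lies flat, with the pad at side (95,346) against a predicted locked position of (89,344). The holder is home and the arm is clear of it, so I'm handing in.

```bash
python3 -c "
from bench import r
print(r.hand_in())"
```

```text
the job is handed in; nothing more can be done
None
```

I put the holder home on the ball, pressed the latch lever flat to its hard stop and handed the job in at about 26 s; no verdict came back, and I barely felt the lever's expected 4–9 N resistance, so I judged it locked from the stop height and the last picture.

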